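# Draw the sagging bolt of the robot-cell gate and hold the gate ajar

### The job

The worn bolt of the guard gate sags, its nose caught behind the keeper's bent lip: take it by its upright handle, lift it over the lip and, keeping it lifted, draw it towards the hinge side until it is fully out of the keeper. Still holding the handle, pull the gate towards the robot until its latch edge stands about 10 cm from shut, never wide open. Finish holding it still there with the gripper on the handle (a spring would close it), with the things around the gate undisturbed.

Things in the scene. Friction and masses are not known exactly. Their poses are not given: they have to be found in the camera images.
- fence: Guard fence fixed to the table: aluminium profile, clear panels, 650 mm long, 140 high, 30 thick. Origin on the table in its middle plane; y runs from latch side to hinge side, -x is the robot's side, z up. Gate from y = -0.135 (latch edge) to 0.165, hinge axis at y = 0.17, latch post y = -0.18 to -0.14 (x = 0). Placed anywhere, turned up to 0.3 rad.
- gate (a joint): Gate angle about its vertical hinge, rad: 0 shut, grows as the latch edge swings to the robot, stop 1.5. Latch edge 305 mm from the axis: 0.33 rad is about 100 mm. A spring shuts it with 0.35 Nm + 0.35 Nm/rad (2 to 3 N at the handle). Gate 10 to 140 mm above the table. It cannot open while the bolt's nose is between the keeper's cheeks.
- gate_hinge (a point): Point on the gate's vertical hinge axis, at the height of the gate's top (140 mm).
- gate_edge (a point): Point at the top of the gate's free latch edge, in its middle plane, 305 mm from the hinge axis; turns with the gate.
- barrel (a joint): Lift of the worn barrel in which the bolt slides, rad: it pivots on a level pin 100 mm from the gate's hinge axis, 184 mm above the table. 0 (or a hair less) sagged (bolt slopes 0.09 down to the keeper), 0.09 level, stop 0.14. Falls back by its weight (about 3 N at the handle). The nose clears the lip above about 0.05, 8 mm of lift at the handle; 21 mm is the stop; 10-15 is good.
- bolt (a joint): How far the bolt is drawn along the gate to the hinge side, m: 0 home, stop 0.060, starts at 0 to 0.004. At about 0.008 an unlifted nose catches on the lip; from 0.035 the nose is out of the keeper and the gate is free. Friction about 1.5 N; it stays where left.
- handle: Upright steel handle fixed on the bolt: round stem 16 mm wide, 8 to 52 mm above the origin, then a cap 24 mm wide, 10 thick. Origin on the bolt's axis, about 170 mm above the table when sagged; z up the stem, y away from the nose. Home: 255 mm from the hinge axis. Bolt: 12 mm rod, nose end 90 mm from the handle with a lug below it, 20 mm long, to 17 mm under the axis. Gate top is 30 mm below.
- handle_grip (a point): Point on the stem's axis 36 mm above the bolt's axis, a good place to pinch the stem from above.
- keeper_lip (a point): Middle of the upper edge of the keeper's bent-up lip, on the latch post's gate-side edge, 157 mm above the table. Behind it the nose lies between two steel cheeks 18 mm apart and 62 mm high (top 202 mm above the table).
- drink: Bystander: drinks bottle, 64 mm wide, 200 mm high, standing behind the gate (+x side); origin under its centre.
- mug: Bystander: white mug, 80 mm wide, 85 mm high, in front of the latch-side wing; origin under its centre.
- carton: Bystander: small carton 50 x 70 x 50 mm in front of the hinge; origin under its centre.
- tape: Bystander: roll of tape, 90 mm wide, 25 mm high, lying in front of the hinge-side wing; origin under its centre.
- adapter: Bystander: black mains adapter 90 x 50 x 32 mm behind the gate; origin under its centre.
- lens: Bystander: camera lens standing upright, 62 mm wide, 60 mm high, behind the gate; origin under its centre.
- webcam: Bystander: small black webcam on a flat foot, 40 x 90 x 42 mm, behind the latch-side wing; origin under its centre.

How it is judged:
By the outcome, as a careful person would: the job done as asked, in the order asked, and still so for the second after the job is handed in, while the arm keeps its last pose, push and grip.
It also fails if it takes over 35 s, if anything falls off the work surface, if the arm or the gripper's body presses on something with over 40 N, if the wrist force passes 120 N, or if a joint passes its speed limit or range.

### The arm

A 7-joint arm with a two-finger parallel gripper is mounted at the origin on the work surface. World frame = base frame: x ahead of the robot, y to its left, z up, the work surface at z = 0. Lengths are in m, angles in rad, forces in N, time in s.
With the tool pointing down it reaches from about 0.4 to 0.875 m from the base axis. Payload 19.3 kg.
Tool frame: the origin (TCP) lies on the mounting face of the last link; the fingertips stand 173 mm ahead of it and the grasp point (between the pads) lies 155 mm ahead of it; z points along the fingers, y is the line along which they close (so a half turn about z gives the same grasp; the last joint's range is limited). The gripper opens to 85 mm and grips with 20 to 120 N. Pads are 22 mm wide; open, the fingers measure 114 mm over their backs; the gripper's body (76 mm by 85 mm) begins 54 mm behind the grasp point. The pads swing forward as they close: fully open they stand 13 mm farther back than shut.
Start: joints at [1.169, 0.521, -0.036, 1.599, 0.021, 1.021, -0.113], TCP at [0.204, -0.591, 0.405] pointing down, gripper open.
Joint ranges: [-2.91, 2.91], [-0.3, 2.13], [-1.5, 1.42], [0.17, 2.43], [-1.26, 4.41], [0.16, 1.93], [-2.52, 2.52]. Speed limits (rad/s): [1.89, 1.89, 2.39, 2.39, 3.01, 3.01, 3.01].

### API

Orientations are given as [roll, pitch, yaw] about the fixed x, y, z axes, in that order (R = Rz(yaw) Ry(pitch) Rx(roll)).
In Python, from workcell import bot, vision gives the robot as it stands.
- The arm moves only by the shell command python3 -m creep 'ROWS' [FORCE]. ROWS is JSON, a list that holds one entry, the list of rows, each a list of 7 numbers: the opening, from -1 (shut) to 1 (fully open), then the shift along the tool's x, y, z in cm, then the turn, a rotation vector about the tool's x, y, z in rad. In form: [[[grip, tx, ty, tz, rx, ry, rz], ...]]. A call has 1 to 12 rows; each row shifts and turns the commanded pose from where the row before left it, along the tool's axes as they then stand; what a row does not reach is not made up. A row lasts 1/8 s, in which the tool goes at most 62.5 mm and 10.7 degrees, less where a joint would pass 70% of its speed; a pose out of reach is approached as far as the arm can. A call with a gripper value outside its range is refused whole. The fingers move at their own pace and stop on an object; FORCE is the grip in N (left out, the last holds). Time passes only in rows, so rows that do not move let the fingers close. It gives the time, the measured TCP pose, the force, the opening and the grip force at its end, in the units of the state.
- bot.observe(): the state, without advancing time (a new reading comes with each control period).
- vision.grab_frame(name): name is "side" or "top"; returns a dict with "image" (400x640x3 uint8, blue, green, red), "depth" (400x640 float32, m along the optical axis (not along the pixel's ray), 0 where there is no reading), "fovy" (degrees; the focal length in pixels is half the picture's height over the tangent of half this angle, whatever the lens; pixels are square), "cx", "cy" (the principal point, pixels), "k1" (the pictures are not rectified: a ray, as slopes to the right and down, at radius r is drawn at 1 + k1 r^2 times it, then the intrinsics apply), "cam_to_world" (4x4, takes a point from camera to world coordinates). Camera axes: x right, y down, z forward; pixel columns grow to the right and rows downward; lengths in m; the calibration is good to about 2 mm. A picture is of the moment at which its call begins.
- bot.job_done(): hands the job in; it is judged then, once.
The state is a dict: "clock": time; "qpos": joint angles; "qd": joint speeds; "joint_efforts": joint torques, N m; "position": TCP position; "tool_rot": TCP orientation; "force": force on the tool from outside, world axes, zero at the start; "moment": the same for the moment, N m; "grip_width": finger opening in m; "finger_force": force on a finger pad.
Only numpy, scipy, OpenCV 4.12 (cv2) and the standard library are available. Lean on these libraries where they do the work, as an engineer would, in place of code of your own. Each camera call takes 0.05 s, during which the arm holds its last target. There are 200 camera calls.

## Working session

There is one attempt and no reset: what is moved stays moved. The work goes in short steps, Python scripts to look and compute and a shell command to move; the robot and the scene stay as the last step left them, time stands still between calls to the robot, and variables do not carry over. Pictures are saved under pics/ and viewed, at most 10 in all, crops included, and the job is handed in when it is done.

```bash
mkdir -p pics; ls; cat > h.py <<'E'
import numpy as np, cv2, pickle
from workcell import bot, vision
def snap(n,tag):
    f=vision.grab_frame(n); cv2.imwrite(f'pics/{tag}.png',f['image']); pickle.dump(f,open(f'{tag}.pkl','wb')); return f
def K(f):
    h=f['image'].shape[0]; fl=h/2/np.tan(np.radians(f['fovy'])/2); return fl
def ray(f,u,v):
    fl=K(f); d=np.array([(u-f['cx'])/fl,(v-f['cy'])/fl]); s=d.copy()
    for _ in range(20): s=d/(1+f['k1']*(s@s))
    return np.array([s[0],s[1],1.])
def w(f,u,v,z=None,r=1):
    """by depth, or if z given by plane height"""
    M=np.array(f['cam_to_world']); R=ray(f,u,v)
    if z is None:
        p=f['depth'][int(v)-r:int(v)+r+1,int(u)-r:int(u)+r+1]; p=p[p>0]; t=np.median(p)
    else: t=(z-M[2,3])/(M[:3,:3]@R)[2]
    return M[:3,:3]@(R*t)+M[:3,3]
E
python3 - <<'E'
from h import *
for n in('side','top'):
    f=snap(n,n+'0'); print(n,f['fovy'],f['cx'],f['cy'],f['k1'],np.round(f['cam_to_world'],3).tolist())
print(bot.observe())
E
```

```text
pics
side 47.83287222607626 308.39508578430554 196.81001138012812 -0.0707658040590347 [[-0.807, -0.35, 0.476, -0.002], [-0.591, 0.476, -0.651, 0.858], [0.001, -0.807, -0.591, 0.878], [0.0, 0.0, 0.0, 1.0]]
top 54.37629823126526 320.4746704569866 198.5965302252892 -0.06522134429090569 [[0.021, -0.995, 0.102, 0.507], [-0.999, -0.023, -0.023, 0.065], [0.025, -0.102, -0.994, 1.095], [0.0, 0.0, 0.0, 1.0]]
{'clock': 0.1, 'qpos': array([ 1.16881692,  0.52196299, -0.03632353,  1.59995416,  0.02121288,
        1.02108347, -0.11278253]), 'qd': array([-2.09266632e-03, -1.51352712e-03,  1.75049600e-03, -4.03422908e-04,
        5.19216134e-05, -1.53549055e-04,  3.47014822e-04]), 'joint_efforts': array([ 3.95575407e-03, -9.28479338e+01,  1.98357940e+00, -3.70530081e+01,
        1.79981062e-02,  5.33004350e-03, -8.71536076e-05]), 'position': array([ 0.20351452, -0.59080587,  0.40417676]), 'tool_rot': array([-3.14057348e+00,  8.39155795e-05,  3.31789351e-01]), 'force': array([ 1.04383747,  0.08419644, -0.12173065]), 'moment': array([-1.88456228e-02, -7.76354507e-05, -6.39514977e-02]), 'finger_force': 0.0, 'grip_width': 0.08565102490691417}
```

View pics/side0.png

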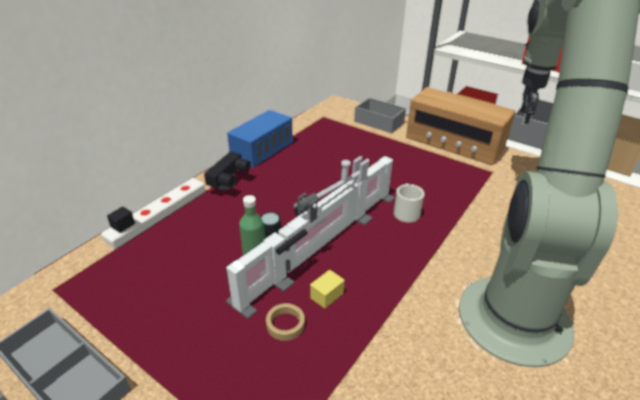

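View pics/top0.png

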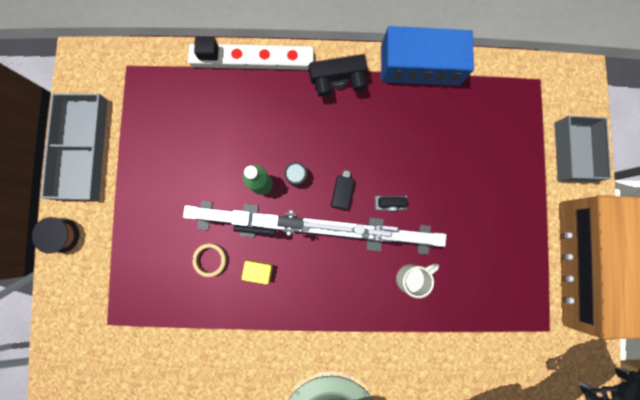

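The side view shows the fence running from (235,285) to (390,170), with the handle near (346,170). In the top view the fence runs from (184,212) to (445,240), with the hinge on the left and the keeper near (377,232). I'll enlarge both.

```bash
python3 - <<'E'
import cv2
a=cv2.imread('pics/top0.png')[195:265,230:400]; b=cv2.imread('pics/side0.png')[145:245,280:400]
cv2.imwrite('pics/c1.png',cv2.resize(a,None,fx=4.7,fy=4.7,interpolation=cv2.INTER_CUBIC))
cv2.imwrite('pics/c2.png',cv2.resize(b,None,fx=6,fy=6,interpolation=cv2.INTER_CUBIC))
E
```

```text
(no output)
```

View pics/c1.png

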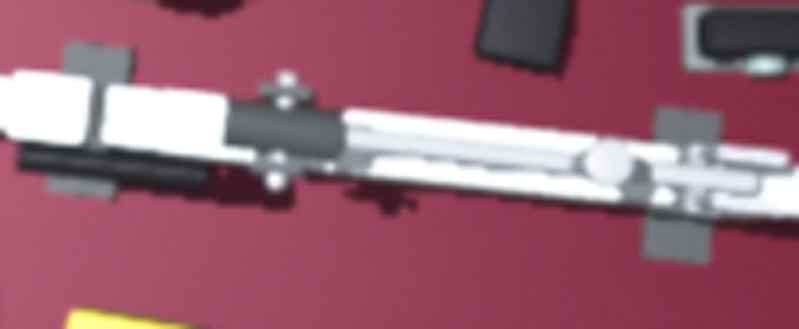

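View pics/c2.png

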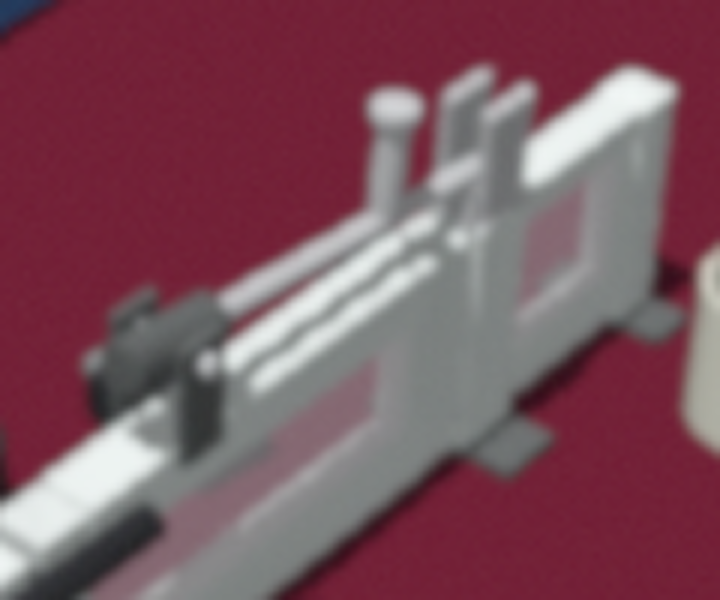

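Crops: the cap's top is at (359.4,229.0) in the top view and (345.8,162.3) in the side view. The cheeks stand to its right, towards the mug, and the barrel pivot is to its left.

```bash
python3 - <<'E'
from h import *
T=pickle.load(open('top0.pkl','rb'));S=pickle.load(open('side0.pkl','rb'))
np.set_printoptions(precision=4,suppress=True)
print('cap top',w(T,359.4,229,.232),w(T,359.4,229)); print('cap side',w(S,345.8,162.3,.232),w(S,345.8,162.3))
# fence top surface points by depth in both views
P=[]
for f in(T,S):
    for v in range(400):
        for u in range(640):
            if f['depth'][v,u]>0 and f['image'][v,u].min()>130:
                p=w(f,u,v,r=0)
                if abs(p[2]-.14)<.006 and .3<p[0]<.9 and abs(p[1])<.5: P.append(p)
    Q=np.array(P)[:,:2]; print(len(Q))
    for _ in range(5):
        vx,vy,x0,y0=cv2.fitLine(Q.astype(np.float32),cv2.DIST_HUBER,0,.01,.01).ravel()
        d=(Q-[x0,y0])@[-vy,vx]; Q=Q[abs(d)<.018]
    s=(Q-[x0,y0])@[vx,vy]; e=[np.array([x0,y0])+q*np.array([vx,vy]) for q in np.percentile(s,[.5,99.5])]
    print(len(Q),vx,vy,e,np.ptp(s),d.std()); P=[]
for uv in((184.5,212),(445,240)): print(w(T,*uv,.14))
E
```

```text
cap top [ 0.5298 -0.0429  0.232 ] [ 0.5299 -0.0431  0.2303]
cap side [ 0.5302 -0.0422  0.232 ] [ 0.53   -0.0419  0.2322]
2132
2126 0.08828095 0.9960956 [array([ 0.5092, -0.2655]), array([0.5661, 0.3759])] 0.649603602452745 0.008936419666967073
1650
1603 0.091133766 0.99583864 [array([ 0.5079, -0.2661]), array([0.5667, 0.3772])] 0.6535808881947591 0.008983432703645367
[0.5643 0.3759 0.14  ]
[ 0.5092 -0.2678  0.14  ]
```

```bash
cat >> h.py <<'E'
from scipy.spatial.transform import Rotation as Ro
def st():
    s=bot.observe(); R=Ro.from_euler('xyz',s['tool_rot']).as_matrix(); return s,np.array(s['position']),R
def arc(goal,yaw,n):
    """constant tool-frame shift (cm) and rz per row, over n rows, tool staying down"""
    s,p,R=st(); y0=s['tool_rot'][2]; d=(yaw-y0)/n
    c=sum(np.exp(1j*(y0+d*k)) for k in range(n)); z=complex(*(np.array(goal[:2])-p[:2]))/c
    return np.round([z.real*100,-z.imag*100,-(goal[2]-p[2])*100/n,-d],3)
def tool(goal):
    s,p,R=st(); return np.round(R.T@(np.array(goal)-p)*100,2), s['tool_rot']
E
python3 - <<'E'
from h import *
print(arc((.530,-.0405,.45),1.481,12))
E
```

```text
[ 5.547 -0.991 -0.382 -0.096]
```

```bash
python3 -m creep '[[[1,5.55,-1,-0.38,0,0,-0.096],[1,5.55,-1,-0.38,0,0,-0.096],[1,5.55,-1,-0.38,0,0,-0.096],[1,5.55,-1,-0.38,0,0,-0.096],[1,5.55,-1,-0.38,0,0,-0.096],[1,5.55,-1,-0.38,0,0,-0.096],[1,5.55,-1,-0.38,0,0,-0.096],[1,5.55,-1,-0.38,0,0,-0.096],[1,5.55,-1,-0.38,0,0,-0.096],[1,5.55,-1,-0.38,0,0,-0.096],[1,5.55,-1,-0.38,0,0,-0.096],[1,5.55,-1,-0.38,0,0,-0.096]]]'; python3 -m creep '[[[1,0,0,0,0,0,0],[1,0,0,0,0,0,0]]]'; python3 -c "
from h import *
print(tool((.530,-.0405,.361)))"
```

```text
clock: 1.6
position: [0.5287, -0.0377, 0.4502]
tool_rot: [-3.141, -0.0, 1.487]
force: [0.9, -0.1, 0.1]
grip_width: 0.0853
finger_force: 0.0
clock: 1.85
position: [0.5287, -0.0398, 0.4501]
tool_rot: [-3.141, 0.0, 1.483]
force: [-0.1, -0.5, 1.2]
grip_width: 0.0855
finger_force: 0.0
(array([-0.06,  0.14,  8.91]), array([-3.14117487e+00,  4.02732771e-04,  1.48339921e+00]))
```

```bash
python3 -m creep '[[[1,0,0.15,2,0,0,0],[1,0,0,2,0,0,0],[1,0,0,2,0,0,0],[1,0,0,1.5,0,0,0],[1,0,0,1.2,0,0,0],[0,0,0,0,0,0,0],[-0.3,0,0,0,0,0,0]]]' 60; python3 -m creep '[[[-1,0,0,0,0,0,0],[-1,0,0,0,0,0,0],[-1,0,0,0,0,0,0],[-1,0,0,0,0,0,0],[-1,0,0,0,0,0,0],[-1,0,0,0,0,0,0]]]'; python3 -c "
from h import *
for n in('side','top'): f=snap(n,n+'1')
a=cv2.imread('pics/side1.png')[120:245,280:400]
cv2.imwrite('pics/c3.png',cv2.resize(a,None,fx=4.7,fy=4.7,interpolation=cv2.INTER_CUBIC))"
```

```text
clock: 2.72
position: [0.5304, -0.0396, 0.3638]
tool_rot: [3.141, -0.0, 1.484]
force: [-0.8, 0.2, 0.2]
grip_width: 0.0516
finger_force: 0.0
clock: 3.48
position: [0.5304, -0.0397, 0.3638]
tool_rot: [3.141, 0.0, 1.484]
force: [0.4, -1.3, 6.0]
grip_width: 0.0217
finger_force: 58.2
```

View pics/c3.png

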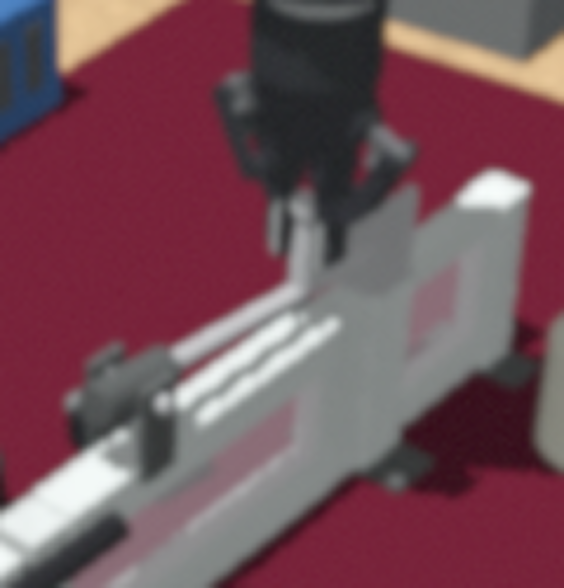

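The fingers stopped at 21.7 mm, and the stem is 16 mm. The pads' upper edges probably meet the cap, so I'll open slightly, go 6 mm lower and close again.

```bash
python3 -m creep '[[[-0.2,0,0,0,0,0,0],[-0.2,0,0,0,0,0,0],[-0.2,0,0,0.6,0,0,0],[-1,0,0,0,0,0,0],[-1,0,0,0,0,0,0],[-1,0,0,0,0,0,0],[-1,0,0,0,0,0,0],[-1,0,0,0,0,0,0]]]' 60
```

```text
clock: 4.58
position: [0.5302, -0.0396, 0.3573]
tool_rot: [3.142, -0.0, 1.484]
force: [1.1, 0.6, -0.8]
grip_width: 0.0189
finger_force: 57.3
```

```bash
python3 -m creep '[[[-1,0,0,-0.3,0,0,0],[-1,0.05,0,-0.3,0,0,0],[-1,0.05,0,-0.3,0,0,0],[-1,0.05,0,-0.3,0,0,0],[-1,0,0,-0.1,0,0,0],[-1,0,0,0,0,0,0]]]' ; python3 -c "
from h import *
f=snap('side','side2')
a=cv2.imread('pics/side2.png')[120:245,280:400]
cv2.imwrite('pics/c4.png',cv2.resize(a,None,fx=4.7,fy=4.7,interpolation=cv2.INTER_CUBIC))"
```

```text
clock: 5.32
position: [0.5304, -0.0375, 0.3705]
tool_rot: [3.141, -0.001, 1.484]
force: [1.5, 5.8, -5.7]
grip_width: 0.019
finger_force: 57.9
```

View pics/c4.png

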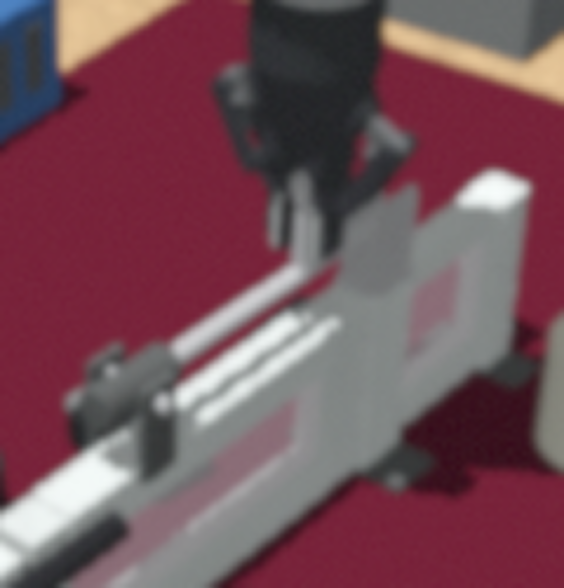

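The bolt is lifted clear of the gate, with a visible gap. Next is the draw, nearly level.

```bash
python3 -m creep '[[[-1,0.4,0,0,0,0,0],[-1,0.6,0,0,0,0,0],[-1,0.6,0,0,0,0,0],[-1,0.6,0,0,0,0,0]]]'; python3 -m creep '[[[-1,0.6,0,0,0,0,0],[-1,0.6,0,0,0,0,0],[-1,0.6,0,0,0,0,0],[-1,0.5,0,0,0,0,0],[-1,0.2,0,0,0,0,0],[-1,0,0,0,0,0,0]]]'; python3 -c "
from h import *
f=snap('side','side3');snap('top','top3')
a=cv2.imread('pics/side3.png')[120:245,280:400]
b=cv2.imread('pics/top3.png')[180:290,280:430]
cv2.imwrite('pics/c5.png',np.hstack([cv2.resize(x,(400,420),interpolation=cv2.INTER_CUBIC) for x in(a,b)]))"
```

```text
clock: 5.88
position: [0.5323, -0.0157, 0.3704]
tool_rot: [3.141, 0.0, 1.484]
force: [1.5, -1.3, -2.8]
grip_width: 0.0188
finger_force: 57.8
clock: 6.62
position: [0.5345, 0.009, 0.3703]
tool_rot: [3.142, -0.0, 1.484]
force: [1.6, 1.9, -4.1]
grip_width: 0.0187
finger_force: 57.9
```

View pics/c5.png

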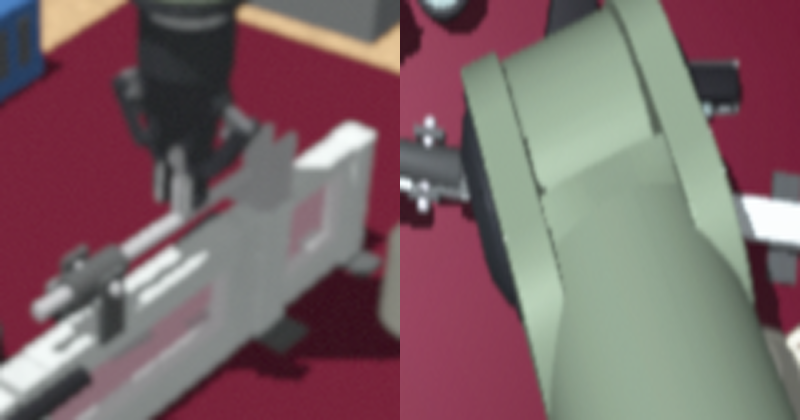

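The bolt is about 47 mm out (35 needed) and still lifted. Next I swing the gate on its arc (r ≈ 0.2125 m), turning the tool with it.

```bash
python3 -m creep '[[[-1,0.01,-0.4,0,0,0,0.019],[-1,0.01,-0.7,0,0,0,0.033],[-1,0.01,-0.7,0,0,0,0.033],[-1,0,0,0,0,0,0]]]'; python3 -m creep '[[[-1,0.01,-0.7,0,0,0,0.033],[-1,0.01,-0.7,0,0,0,0.033],[-1,0.01,-0.7,0,0,0,0.033],[-1,0.01,-0.7,0,0,0,0.033],[-1,0.01,-0.7,0,0,0,0.033],[-1,0.01,-0.7,0,0,0,0.033],[-1,0.01,-0.7,0,0,0,0.033],[-1,0.01,-0.5,0,0,0,0.023],[-1,0.01,-0.3,0,0,0,0.014],[-1,0,0,0,0,0,0],[-1,0,0,0,0,0,0]]]'; python3 -c "
from h import *
f=snap('side','side4');snap('top','top4')
a=cv2.imread('pics/side4.png')[120:310,220:440]
b=cv2.imread('pics/top4.png')[160:300,180:460]
cv2.imwrite('pics/c6.png',np.hstack([cv2.resize(a,(400,345)),cv2.resize(b,(400,345))]))
s,p,R=st(); print(p,s['tool_rot'],p-[.5345,.009,.3703])"
```

```text
clock: 7.22
position: [0.516, 0.0112, 0.3705]
tool_rot: [3.142, 0.0, 1.398]
force: [2.1, 1.0, -4.3]
grip_width: 0.0188
finger_force: 58.0
clock: 8.6
position: [0.4625, 0.0281, 0.3703]
tool_rot: [-3.142, 0.0, 1.131]
force: [3.0, -1.0, -3.5]
grip_width: 0.0188
finger_force: 58.0
[0.46250602 0.02811574 0.37027046] [-3.14152948e+00  4.31589698e-05  1.13080432e+00] [-7.19939842e-02  1.91157407e-02 -2.95428069e-05]
```

View pics/c6.png

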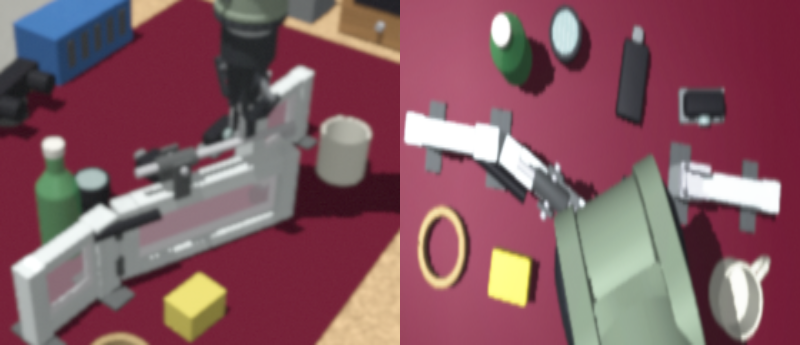

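The gate is open with the handle still held, and the bystanders look untouched. I'll measure the gate's angle from its top points.

```bash
python3 - <<'E'
from h import *
for t in('side4','top4'):
    f=pickle.load(open(t+'.pkl','rb')); P=[]
    for v in range(120,310):
        for u in range(180,460):
            if f['depth'][v,u]>0 and f['image'][v,u].min()>110:
                p=w(f,u,v,r=0)
                if abs(p[2]-.14)<.005 and -.1<p[1]<.19 and .35<p[0]<.55 : P.append(p)
    Q=np.array(P)[:,:2]; Q=Q[(np.array([.5375,.0553])-Q)@[.996,-.0895]>.025]
    for _ in range(8):
        vx,vy,x0,y0=cv2.fitLine(Q.astype(np.float32),cv2.DIST_HUBER,0,.01,.01).ravel()
        d=(Q-[x0,y0])@[-vy,vx]; Q=Q[abs(d)<.016]
    a=np.arctan2(vx,vy); a=a if abs(a)<1.5 else a-np.pi*np.sign(a)
    print(t,len(Q),a-.0896,d.std(),Q[:,1].min(),Q[:,1].max())
E
python3 -c "
import numpy as np
# arc from grip motion: chord angle
d=np.array([-.072,.0191]); c=np.hypot(*d)
for r in(.207,.2125,.217): print(r,2*np.arcsin(c/2/r))"
```

```text
side4 548 0.32386166 0.007538827187724993 -0.0665460274879105 0.18725860480433099
top4 76 0.11911492 0.003886663001482148 0.07094375641893859 0.18657443177420088
0.207 0.3618272144164245
0.2125 0.35236280931124925
0.217 0.3449816004147006
```

Three estimates put the gate at 0.32 to 0.35 rad, so the latch edge is about 10 cm from shut. I'll hold it briefly, check it is steady and hand in.

```bash
python3 -m creep '[[[-1,0,0,0,0,0,0],[-1,0,0,0,0,0,0],[-1,0,0,0,0,0,0],[-1,0,0,0,0,0,0]]]' && python3 -c "
from workcell import bot
print(bot.job_done())"
```

```text
clock: 9.2
position: [0.4624, 0.0282, 0.3703]
tool_rot: [-3.142, 0.0, 1.131]
force: [3.0, -2.8, -3.5]
grip_width: 0.0191
finger_force: 58.0
the job is handed in; nothing more can be done
None
```

I lifted the bolt about 13 mm over the lip, drew it about 47 mm out of the keeper and pulled the gate until its latch edge stood about 10 cm from shut (measured 0.32–0.35 rad); I handed the job in at 9.2 s with the handle still gripped, and the things around the gate looked undisturbed.

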